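# Mark a strap in the lever press, then hold it over the jig studs

### The job

Mark the aluminium strap where it lies in the lever press: swing the press handle towards you, right to its stop, and let it spring back upright. Then draw the strap out towards you, carry it high over the model truck and the things standing in between without disturbing them, and hold it level just above the two studs of the jig, about a centimetre over their tips and not touching, one of its two holes over each stud (either way round) so that it would drop straight on. Finish like that, still holding the strap in the gripper: I will put thread-lock on the studs before it goes down.

Things in the scene. Friction and masses are not known exactly. Their poses are not given: they have to be found in the camera images.
- press_lever (a joint): Lever of the grey marking press, rad: 0 = at rest, upright; 0.80 = swung towards the robot down to its stop. A spring brings it back; it takes about 2 N at the handle to start it and 8 N to hold it at the stop.
- lever_handle (a point): Middle of the black round T-handle bar at the lever's end, which moves with it: 20 mm in diameter, 80 mm long, level, along the press's y axis. At rest it stands straight above the shaft, 250 mm above the table; it swings towards the robot to 0.80 rad from the upright.
- lever_pivot (a point): Middle of the lever's shaft, inside the top of the press's head, 140 mm above the table; the handle moves on an arc of 110 mm radius round it, about the press's y axis. Axes of the press: x from the robot's side to the column, y left, z up. The head is 60 mm wide, its top 165 mm above the table, its front face 35 mm before this point. The lever rod is 12 mm thick.
- press_nest (a point): Where the middle of the strap lies in the press, 58 mm above the table; axes of the press. A 22 mm wide rail carries the strap, its top 41 mm above the base plate. The head, ram, guide cheeks (up to 59 mm above the table) and back stop are at its far end only, 40 mm or more beyond this point. It comes out freely along the press's -x, raised 2 to 4 mm; the ram is 13 mm above it.
- strap_center (a point): Middle (half-way up) of the flat aluminium strap, 160 x 40 x 6 mm, 80 g, plain, loose; x along its length, away from the robot at the start, y across its 40 mm width. At the start it lies in the press.
- hole_near (a point): Centre, half-way through the thickness, of the strap's hole nearer the robot at the start: 16 mm in diameter, 60 mm from strap_center towards strap -x.
- hole_far (a point): Centre, half-way through the thickness, of the strap's other 16 mm hole, 30 mm from strap_center towards strap +x. The holes are 90 mm apart.
- stud_left (a point): Tip of the left (+y) stud of the jig, 70 mm above the table. The studs are upright, 6 mm in diameter, 90 mm apart along the jig's y axis, 36 mm long above 17 mm shoulders. The jig is a dark steel block 56 x 150 mm with a lighter top plate, 24 mm high, fixed to the table.
- stud_right (a point): Tip of the right (-y) stud of the jig, alike. Between the press and the jig stands, fixed, the rear of a model truck chassis: wheels 103 mm high, black cage bars under 200 mm high.
- spool_mid (a point): Middle of the empty white spool, 70 mm in diameter, 51 mm high, standing loose on the table near the press and the jig. Leave it alone.
- glue_mid (a point): Middle of the small glue bottle, 33 mm in diameter, 90 mm high, standing loose on the table near the press and the jig. Leave it alone.
Things that resemble listed ones, but are neither listed nor needed, are in the scene too. Of the things that look like the part that bears glue_mid, the smaller one is meant.

How it is judged:
By the outcome, as a careful person would: the job done as asked, in the order asked, and still so for the second after the job is handed in, while the arm keeps its last pose, push and grip.
It also fails if it takes over 61 s, if anything falls off the work surface, if the arm or the gripper's body presses on something with over 40 N, if the wrist force passes 120 N, or if a joint passes its speed limit or range.

### The arm

A 6-joint arm with a two-finger parallel gripper is mounted at the origin on the work surface; the furniture and walls round the work are solid. World frame = base frame: x ahead of the robot, y to its left, z up, the work surface at z = 0. Lengths are in m, angles in rad, forces in N, time in s.
With the tool pointing down it reaches from about 0.3 to 0.875 m from the base axis. Payload 6.4 kg.
Tool frame: the origin (TCP) lies midway between the tips of the shut fingers; the grasp point (between the pads) lies 19 mm behind it; z points along the fingers, y is the line along which they close (so a half turn about z gives the same grasp; the last joint's range is limited). The gripper opens to 85 mm and grips with 20 to 120 N. Pads are 22 mm wide; open, the fingers measure 114 mm over their backs; the gripper's body (76 mm by 85 mm) begins 54 mm behind the grasp point. The pads swing forward as they close: fully open they stand 13 mm farther back than shut.
Start: joints at [0.995, 0.181, 1.607, -0, 1.354, -0.206], TCP at [0.208, 0.536, 0.231] pointing down, gripper open.
Joint ranges: [-2.99, 2.99], [-0.89, 2.07], [0.3, 2.58], [-1.14, 4.28], [0, 2.63], [-3.12, 3.12]. Speed limits (rad/s): [2.57, 2.57, 3.01, 3.14, 3.14, 3.14].

### API

Orientations are given as a unit quaternion [w, x, y, z].
In Python, from bench import ctrl gives the robot as it stands. The module is installed in compiled form; this text tells all that it offers.
- The arm moves only by the tool move_arm, never from a script. Its argument "plan" is one flat list of numbers, 6 for each row, row after row: the shift along the world's x, y, z in units of 50 mm (1.0 is 50 mm), then the turn, a rotation vector about the world's x, y, z in rad. A call has 1 to 10 rows; each row is the pose to reach, as a shift and turn from the pose commanded when the call began; what a row does not reach only later rows make up. A row lasts 1/8 s, in which the tool goes at most 62.5 mm and 10.7 degrees, less where a joint would pass 70% of its speed; a pose out of reach is approached as far as the arm can. A call with a gripper value outside its range is refused whole. "grip" is the finger opening in mm, from 0 to 85.4, set as the call begins (left out, the last holds). The fingers move at their own pace and stop on an object; the grip force is fixed at half the most. Time passes only in rows, so rows that repeat a pose let the fingers close. It gives the time, the measured TCP pose, the force, the opening and the grip force at its end, in the units of the state.
- ctrl.get_obs(): the state, without advancing time (a new reading comes with each control period).
- ctrl.camera(name): name is "scene" or "top" or "wrist"; returns a dict with "pixels" (420x560x3 uint8, red, green, blue), "fx", "fy", "cx", "cy" (pixels), "origin" and "attitude" of the camera in the world. Camera axes: x right, y down, z forward; pixel columns grow to the right and rows downward; lengths in m; the calibration is good to about 2 mm. A picture is of the moment at which its call begins. There is no depth.
- ctrl.hand_in(): hands the job in; it is judged then, once.
The state is a dict: "time_s": time; "q": joint angles; "dq": joint speeds; "joint_efforts": joint torques, N m; "eef_pos": TCP position; "eef_rot": TCP orientation; "wrist_force": force on the tool from outside, world axes, zero at the start; "torque": the same for the moment, N m; "opening": opening from 0.0 (shut) to 1.0 (fully open); "grasp_force": force on a finger pad.
Only numpy, scipy, OpenCV 4.12 (cv2) and the standard library are available. Lean on these libraries where they do the work, as an engineer would, in place of code of your own. Each camera call takes 0.05 s, during which the arm holds its last target. There are 200 camera calls.

## Working session

There is one attempt and no reset: what is moved stays moved. The work goes in short steps, Python scripts to look and compute and a tool call to move; the robot and the scene stay as the last step left them, time stands still between calls to the robot, and variables do not carry over. Pictures are saved under pics/ and viewed, at most 10 in all, crops included, and the job is handed in when it is done.

Besides the shell and the picture viewer there is one more tool, called after "Emit:" by a JSON object that holds its "api" and its "payload". move_arm: Moves the arm, as the interface text tells. Its arguments: {"type":"object","properties":{"plan":{"type":"array"},"grip":{"type":"number"}},"required":["plan"]}

```bash
mkdir -p pics
cat > h.py <<'E'
import numpy as np, cv2, pickle
from bench import ctrl
from scipy.spatial.transform import Rotation as R
def Rm(a):
    a=np.array(a,float)
    return a if a.shape==(3,3) else R.from_quat(a[[1,2,3,0]]).as_matrix()
def shot(name,fn):
    c=ctrl.camera(name); pickle.dump(c,open(f'pics/{fn}.pkl','wb'))
    cv2.imwrite(f'pics/{fn}.png',c['pixels'][:,:,::-1]); return c
def load(fn): return pickle.load(open(f'pics/{fn}.pkl','rb'))
def ray(c,u,v):
    d=Rm(c['attitude'])@np.array([(u-c['cx'])/c['fx'],(v-c['cy'])/c['fy'],1]); return np.array(c['origin'],float),d/np.linalg.norm(d)
def onz(c,u,v,z):
    o,d=ray(c,u,v); return o+d*(z-o[2])/d[2]
def proj(c,p):
    q=Rm(c['attitude']).T@(np.array(p)-c['origin']); return q[0]/q[2]*c['fx']+c['cx'],q[1]/q[2]*c['fy']+c['cy']
def tri(c1,p1,c2,p2):
    o1,d1=ray(c1,*p1);o2,d2=ray(c2,*p2)
    s=np.linalg.lstsq(np.c_[d1,-d2],o2-o1,rcond=None)[0]
    a=o1+d1*s[0];b=o2+d2*s[1]; return (a+b)/2,np.linalg.norm(a-b)
E
python3 - <<'E'
from h import *
np.set_printoptions(precision=3,suppress=True)
for n in('scene','top','wrist'):
    c=shot(n,n+'0');print(n,c['origin'],Rm(c['attitude']),c['fx'],c['cx'],c['cy'])
print(ctrl.get_obs())
E
```

```text
scene [-0.012 -0.685  0.654] [[ 0.835 -0.246  0.492]
 [-0.55  -0.364  0.751]
 [-0.006 -0.898 -0.439]] 487.91413394569526 284.0886990968849 206.07564176946656
top [0.398 0.103 1.062] [[ 0.003 -0.989  0.148]
 [-0.999  0.002  0.036]
 [-0.036 -0.148 -0.988]] 453.3494522529911 281.8403336979768 206.12007660013072
wrist [0.134 0.563 0.374] [[ 0.361  0.889  0.281]
 [ 0.933 -0.344 -0.11 ]
 [-0.001  0.302 -0.953]] 298.5186158134378 283.8640265285041 210.6037968708145
{'time_s': 0.15, 'q': array([ 0.995,  0.181,  1.608, -0.   ,  1.354, -0.206]), 'dq': array([ 0.001, -0.003, -0.002,  0.001, -0.001, -0.001]), 'joint_efforts': array([ -0.   , -44.526, -35.169,  -0.   ,   0.006,   0.   ]), 'eef_pos': array([0.208, 0.536, 0.231]), 'eef_rot': array([-0.   ,  0.184,  0.983, -0.001]), 'wrist_force': array([-0.409,  0.982,  0.537]), 'torque': array([-0.036, -0.013,  0.005]), 'grasp_force': 0.0, 'opening': 1.0005431449556843}
```

View pics/scene0.png

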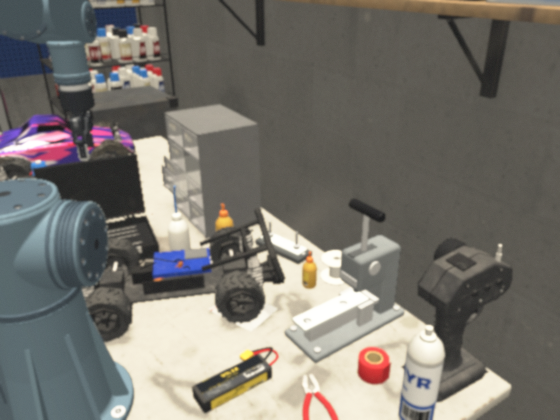

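View pics/top0.png

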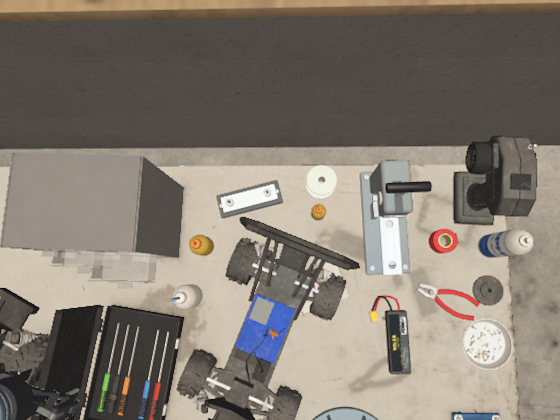

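The scene view shows the press (handle ~(367,210), strap ~(330,310)) at right. In the top view, the press is at (387,220), the jig at (250,198), the spool at (321,181), the small glue bottle at (318,212) and the truck's rear bar from (243,222) to (357,266).

Run:
```python
from h import *
c=load('top0');i=c['pixels'][140:300,190:460,::-1]
a=cv2.resize(i,None,fx=2.9,fy=2.9,interpolation=cv2.INTER_CUBIC)
cv2.imwrite('pics/topcrop.png',a)
c=load('scene0');i=c['pixels'][190:370,190:420,::-1]
cv2.imwrite('pics/scenecrop.png',cv2.resize(i,None,fx=3.3,fy=3.3,interpolation=cv2.INTER_CUBIC))
```

```text
(no output)
```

View pics/topcrop.png

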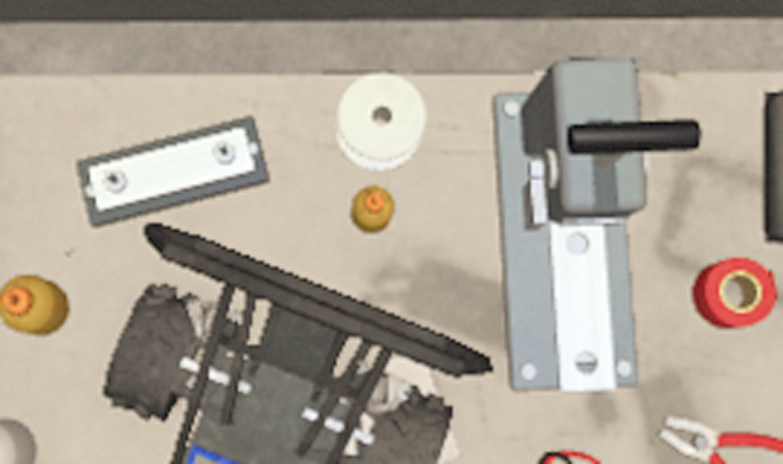

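View pics/scenecrop.png

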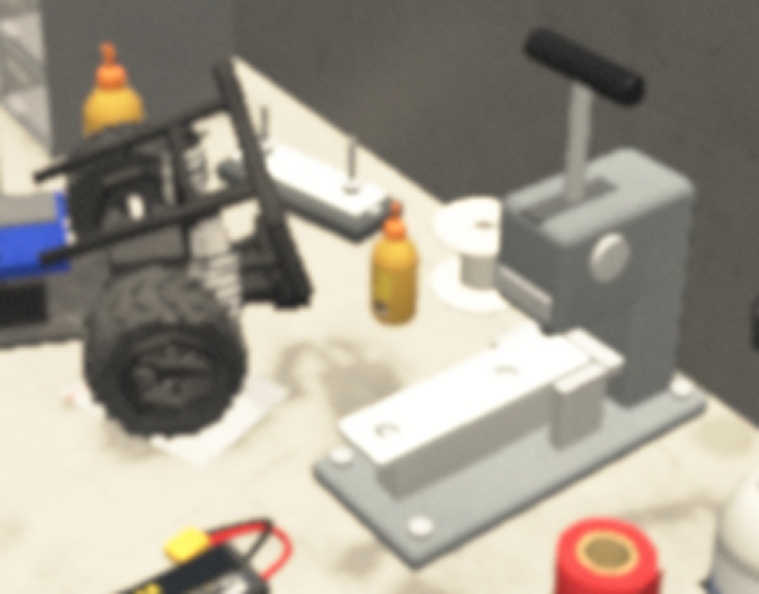

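The crops show the strap's holes at top pixels (389,224) and (392,265), the handle from (386,187) to (431,186), and stud shoulders at (230,202) and (268,192). The truck's rear bumper bar lies between the press and the jig.

Run:
```python
from h import *
np.set_printoptions(precision=4,suppress=True)
c=load('top0');s=load('scene0')
T=lambda X,Y:(190+X/2.9-.33,140+Y/2.9-.33)
S=lambda X,Y:(190+X/3.3-.35,190+Y/3.3-.35)
def t(n,X,Y,z): print(n,onz(c,*T(X,Y),z))
t('hfar',577,243,.061);t('hnear',587,362,.061);t('fl',558,390,.061);t('fr',616,389,.061)
t('h L',570,136,.25);t('h R',699,134,.25)
t('baseFL',511,387,.012);t('baseFR',636,385,.012);t('baseBL',494,95,.012)
for n,X,Y in(('j',77,162),('j',253,117),('j',269,180),('j',94,225)):t(n,X,Y,.024)
t('sh',116,181,.034);t('sh',225,151,.034)
print(' shoulders scene',onz(s,*S(352,189),.034),onz(s,*S(268,150),.034))
print('tips scene',onz(s,*S(352,140),.07),onz(s,*S(264,108),.07))
print('holes scene',onz(s,*S(507,371),.061),onz(s,*S(387,430),.061))
print('handle tri',tri(c,T(634,135),s,S(584,66)))
t('spool',382,115,.051);t('glue',374,203,.09)
for n,X,Y in(('barL',150,232),('barR',490,366)):t(n,X,Y,.19)
print('bar tri', tri(c,T(150,232),s,S(222,68)), tri(c,T(490,366),s,S(300,297)))
```

```text
hfar [ 0.5088 -0.0962  0.061 ]
hnear [ 0.4192 -0.1008  0.061 ]
fl [ 0.3984 -0.0786  0.061 ]
fr [ 0.3992 -0.1216  0.061 ]
h L [ 0.555  -0.0564  0.25  ]
h R [ 0.556 -0.136  0.25 ]
baseFL [ 0.4006 -0.051   0.012 ]
baseFR [ 0.4024 -0.1483  0.012 ]
baseBL [ 0.635  -0.0429  0.012 ]
j [0.5789 0.294  0.024 ]
j [0.6152 0.1523 0.024 ]
j [0.5638 0.1392 0.024 ]
j [0.5277 0.2791 0.024 ]
sh [0.5617 0.2606 0.034 ]
sh [0.5856 0.1739 0.034 ]
 shoulders scene [0.5817 0.167  0.034 ] [0.561  0.2524 0.034 ]
tips scene [0.5875 0.1758 0.07  ] [0.5601 0.2556 0.07  ]
holes scene [ 0.5123 -0.0955  0.061 ] [ 0.4211 -0.0997  0.061 ]
handle tri (array([ 0.5554, -0.0957,  0.2523]), np.float64(0.0008090152163526446))
spool [0.6107 0.05   0.051 ]
glue [0.5357 0.0586 0.09  ]
barL [0.5023 0.213  0.19  ]
barR [ 0.4138 -0.0116  0.19  ]
bar tri (array([0.507 , 0.2212, 0.1338]), np.float64(0.0044117809151665716)) (array([ 0.4145, -0.0217,  0.1096]), np.float64(0.0016723562945245138))
```

Emit:
{"api": "move_arm", "payload": {"plan": [0.3, -0.5, 0.8, 0, 0, 0.05, 0.9, -1.4, 1.4, 0, 0, 0.1, 1.5, -2.4, 2, 0, 0, 0.15, 2.1, -3.4, 2, 0, 0, 0.2, 2.7, -4.4, 2, 0, 0, 0.25, 3.3, -5.4, 2, 0, 0, 0.3, 3.9, -6.4, 2, 0, 0, 0.35, 4.5, -7.4, 2, 0, 0, 0.4, 5.1, -8.4, 2, 0, 0, 0.4, 5.7, -9.4, 2, 0, 0, 0.4], "grip": 0}}

```text
time_s: 1.4
eef_pos: [0.4934, 0.0643, 0.3312]
eef_rot: [0.0, -0.015, 1.0, 0.0]
wrist_force: [-0.4, 0.5, -0.0]
opening: -0.003
grasp_force: 0.0
```

Emit:
{"api": "move_arm", "payload": {"plan": [0.7, -0.9, 0, 0, 0, 0, 1.4, -1.8, 0, 0, 0, 0, 2.05, -2.75, 0, 0, 0, 0, 2.05, -2.75, -0.2, 0, 0, 0, 2.05, -2.75, -0.7, 0, 0, 0, 2.05, -2.75, -1.2, 0, 0, 0, 2.05, -2.75, -1.7, 0, 0, 0, 2.05, -2.75, -2.1, 0, 0, 0, 2.05, -2.75, -2.1, 0, 0, 0]}}

```text
time_s: 2.52
eef_pos: [0.5935, -0.0699, 0.2241]
eef_rot: [-0.002, -0.016, 1.0, 0.001]
wrist_force: [0.2, -0.2, 0.7]
opening: 0.002
grasp_force: 0.0
```

Run:
```python
from h import *
c=shot('scene','s1');i=c['pixels'][100:340,260:440,::-1]
cv2.imwrite('pics/s1c.png',cv2.resize(i,None,fx=2.5,fy=2.5,interpolation=cv2.INTER_CUBIC))
```

```text
(no output)
```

View pics/s1c.png

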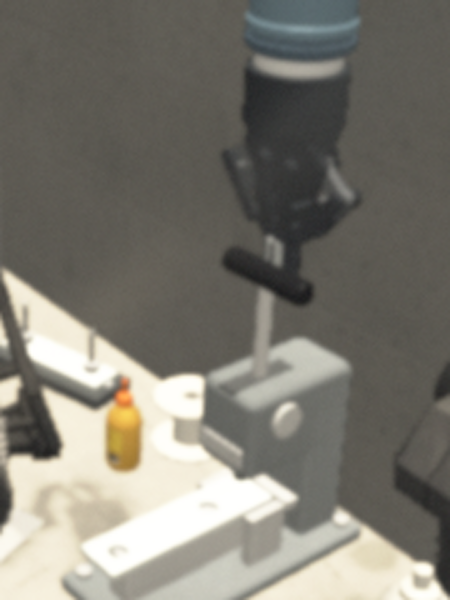

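The closed fingers are behind the handle bar, clear of it on its left half. Pulling now.

Emit:
{"api": "move_arm", "payload": {"plan": [-0.2, 0, 0, 0, 0, 0, -0.4, 0, 0, 0, 0, 0, -0.65, 0, 0, 0, 0, 0, -0.9, 0, -0.05, 0, 0, 0, -1.15, 0, -0.15, 0, 0, 0, -1.4, 0, -0.3, 0, 0, 0, -1.6, 0, -0.42, 0, 0, 0, -1.75, -0.05, -0.52, 0, 0, 0, -1.8, -0.05, -0.56, 0, 0, 0, -1.8, -0.05, -0.56, 0, 0, 0]}}

```text
time_s: 3.82
eef_pos: [0.5052, -0.0732, 0.1981]
eef_rot: [0.0, -0.015, 1.0, 0.001]
wrist_force: [5.9, 2.7, 3.5]
opening: -0.001
grasp_force: 2.8
```

Emit:
{"api": "move_arm", "payload": {"plan": [-0.06, 0, -0.03, 0, 0, 0, -0.12, 0, -0.06, 0, 0, 0, -0.12, 0, -0.06, 0, 0, 0]}}

```text
time_s: 4.2
eef_pos: [0.5002, -0.0734, 0.1946]
eef_rot: [0.002, -0.015, 1.0, 0.001]
wrist_force: [12.3, 2.3, -3.5]
opening: -0.001
grasp_force: 6.0
```

Emit:
{"api": "move_arm", "payload": {"plan": [-0.06, 0, 0, 0, 0, 0, -0.1, 0, 0, 0, 0, 0, -0.1, 0, 0, 0, 0, 0]}}

```text
time_s: 4.58
eef_pos: [0.4976, -0.0734, 0.1935]
eef_rot: [0.004, -0.015, 1.0, 0.001]
wrist_force: [27.3, 0.6, -20.4]
opening: 0.001
grasp_force: 13.6
```

Run:
```python
from h import *
s=shot('scene','s2');c=shot('top','t2')
i=s['pixels'][100:340,260:440,::-1];j=c['pixels'][140:300,350:470,::-1]
cv2.imwrite('pics/s2c.png',np.hstack([cv2.resize(i,(420,560),interpolation=cv2.INTER_CUBIC),cv2.resize(j,(380,560),interpolation=cv2.INTER_CUBIC)]))
```

```text
(no output)
```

View pics/s2c.png

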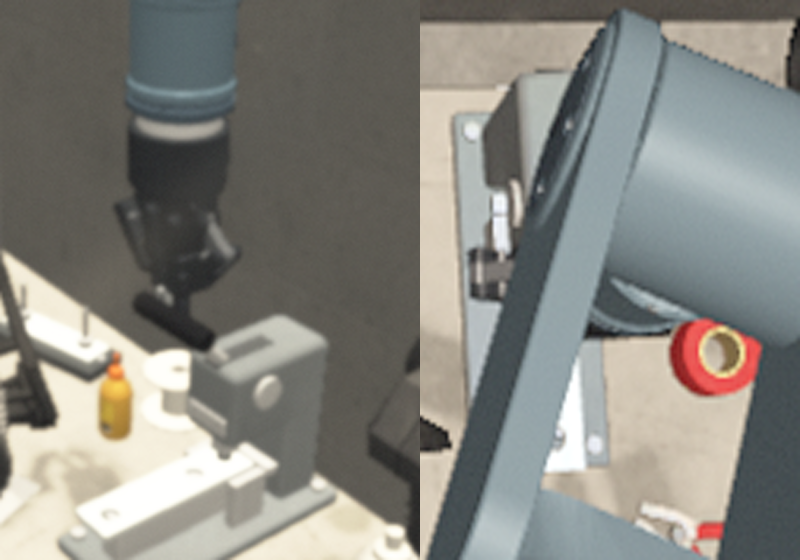

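The handle is down at its stop (force rose steeply) and the ram is down on the strap. Now I let it back.

Emit:
{"api": "move_arm", "payload": {"plan": [0.2, 0, 0.1, 0, 0, 0, 0.4, 0, 0.2, 0, 0, 0, 0.65, 0, 0.35, 0, 0, 0, 0.9, 0, 0.48, 0, 0, 0, 1.15, 0, 0.58, 0, 0, 0, 1.4, 0, 0.63, 0, 0, 0, 1.65, 0, 0.65, 0, 0, 0, 1.9, 0, 0.65, 0, 0, 0, 2.1, 0, 0.65, 0, 0, 0, 2.1, 0, 0.65, 0, 0, 0]}}

```text
time_s: 5.92
eef_pos: [0.5997, -0.0739, 0.2275]
eef_rot: [-0.0, -0.015, 1.0, 0.0]
wrist_force: [-0.0, -0.7, 0.8]
opening: -0.001
grasp_force: 0.0
```

Emit:
{"api": "move_arm", "payload": {"plan": [0, 0, 0.8, 0, 0, 0, 0, 0, 1.8, 0, 0, 0, 0, 0, 2.4, 0, 0, 0, -0.5, 0, 2.4, 0, 0, 0, -1.5, -0.1, 2.4, 0, 0, 0, -2.5, -0.3, 2.4, 0, 0, 0, -3.5, -0.5, 2.4, 0, 0, 0, -4, -0.55, 2.4, 0, 0, 0, -4, -0.55, 2.4, 0, 0, 0, -4, -0.55, 2.4, 0, 0, 0], "grip": 0}}

```text
time_s: 7.18
eef_pos: [0.3998, -0.1014, 0.348]
eef_rot: [0.0, -0.015, 1.0, -0.0]
wrist_force: [0.1, 0.1, 0.5]
opening: -0.002
grasp_force: 0.0
```

Run:
```python
from h import *
s=shot('scene','s3');c=shot('wrist','w3');print(ctrl.get_obs()['eef_pos'])
i=s['pixels'][150:360,260:420,::-1];j=c['pixels'][:,:,::-1]
cv2.imwrite('pics/s3c.png',np.hstack([cv2.resize(i,(240,315),interpolation=cv2.INTER_CUBIC),cv2.resize(j,(560,420))[:315] if 0 else cv2.resize(j,(420,315))]))
```

```text
[ 0.39993738 -0.10127191  0.3477163 ]
```

View pics/s3c.png

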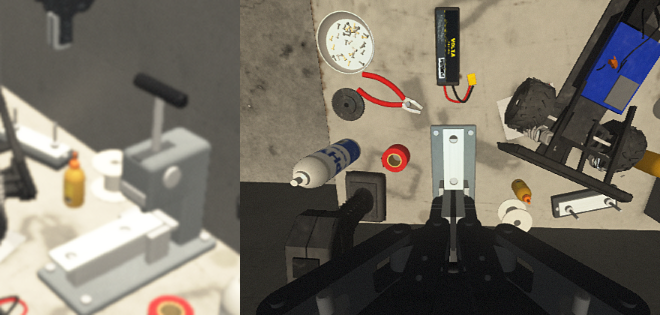

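Handle is upright again. In the wrist view the strap's holes are at about (285,186) and (285,243), and the jig studs near (450,278) and (505,272). I'll refine the strap position from this view.

Run:
```python
from h import *
np.set_printoptions(precision=4,suppress=True)
c=load('w3');g=cv2.cvtColor(c['pixels'],cv2.COLOR_RGB2GRAY)
m=((g>200)).astype(np.uint8); m[:, :255]=0;m[:,315:]=0;m[:165]=0;m[262:]=0
for v in (170,172,176,200,215,230):
    x=np.nonzero(m[v])[0]
    if len(x): print(v,x.min(),x.max(),onz(c,(x.min()+x.max())/2,v,.061),onz(c,x.min()-.5,v,.061)[1],onz(c,x.max()+.5,v,.061)[1])
for (u,v) in((285,186),(285,243)):
    w=g[v-12:v+13,u-12:u+13].astype(float); k=(w<np.median(w)-25)
    n,l,st,ce=cv2.connectedComponentsWithStats(k.astype(np.uint8))
    for q in range(1,n):
        if st[q,4]>15: print(st[q],ce[q],onz(c,u-12+ce[q][0],v-12+ce[q][1],.059))
x=np.nonzero(m[:,270])[0];print('front',x.min(),onz(c,270,x.min()-.5,.061))
```

```text
172 271 297 [ 0.3993 -0.1019  0.061 ] -0.12145514479896172 -0.08227701112036152
176 259 310 [ 0.4052 -0.101   0.061 ] -0.13883728019310293 -0.06307303954316205
200 271 297 [ 0.4415 -0.1006  0.061 ] -0.12072781253281832 -0.08039449138958012
215 272 297 [ 0.4651 -0.0991  0.061 ] -0.11880247652115526 -0.07933960055906553
230 272 297 [ 0.4895 -0.0983  0.061 ] -0.11835685704981574 -0.07825029736666693
[ 6  6 12 11 83] [11.0723 10.506 ] [ 0.4183 -0.1012  0.059 ]
[ 6  6 12 10 46] [11.5    11.3043] [ 0.511  -0.0976  0.059 ]
[ 0  9 25 16 88] [13.7727 21.8182] [ 0.529  -0.0934  0.059 ]
front 252 [ 0.5266 -0.1201  0.061 ]
```

Emit:
{"api": "move_arm", "payload": {"plan": [0.6, 0, -0.8, 0, 0, 0, 1.2, 0.03, -1.6, 0, 0, 0, 1.2, 0.03, -2.4, 0, 0, 0, 1.2, 0.03, -3.2, 0, 0, 0, 1.2, 0.03, -4.0, 0, 0, 0, 1.2, 0.03, -4.8, 0, 0, 0, 1.2, 0.03, -5.4, 0, 0, 0, 1.2, 0.03, -5.9, 0, 0, 0, 1.2, 0.03, -6.2, 0, 0, 0, 1.2, 0.03, -6.2, 0, 0, 0], "grip": 75}}

```text
time_s: 8.52
eef_pos: [0.4588, -0.0993, 0.0367]
eef_rot: [-0.001, -0.015, 1.0, 0.001]
wrist_force: [0.2, -0.5, 0.9]
opening: 0.879
grasp_force: 0.0
```

Emit:
{"api": "move_arm", "payload": {"plan": [0, 0, 0, 0, 0, 0, 0, 0, 0, 0, 0, 0, 0, 0, 0, 0, 0, 0, 0, 0, 0, 0, 0, 0, 0, 0, 0, 0, 0, 0, 0, 0, 0, 0, 0, 0], "grip": 30}}

```text
time_s: 9.28
eef_pos: [0.4604, -0.1003, 0.0392]
eef_rot: [0.001, -0.015, 1.0, -0.001]
wrist_force: [-0.6, 1.5, 6.3]
opening: 0.454
grasp_force: 60.3
```

Emit:
{"api": "move_arm", "payload": {"plan": [0, 0, 0.03, 0, 0, 0, 0, 0, 0.06, 0, 0, 0, 0, 0, 0.06, 0, 0, 0]}}

```text
time_s: 9.65
eef_pos: [0.4593, -0.0999, 0.0409]
eef_rot: [0.0, -0.015, 1.0, -0.0]
wrist_force: [0.3, -0.4, -1.6]
opening: 0.451
grasp_force: 60.2
```

Emit:
{"api": "move_arm", "payload": {"plan": [-0.2, -0.01, 0, 0, 0, 0, -0.5, -0.02, 0, 0, 0, 0, -0.8, -0.03, 0, 0, 0, 0, -1.1, -0.04, 0, 0, 0, 0, -1.4, -0.05, 0, 0, 0, 0, -1.7, -0.06, 0, 0, 0, 0, -1.9, -0.07, 0, 0, 0, 0, -1.9, -0.07, 0.3, 0, 0, 0, -1.9, -0.07, 0.9, 0, 0, 0, -1.9, -0.07, 1.5, 0, 0, 0]}}

```text
time_s: 10.9
eef_pos: [0.3638, -0.1033, 0.1165]
eef_rot: [-0.0, -0.015, 1.0, 0.0]
wrist_force: [0.7, 0.4, -0.1]
opening: 0.449
grasp_force: 60.3
```

Emit:
{"api": "move_arm", "payload": {"plan": [0, 0, 0.7, 0, 0, 0, 0, 0, 1.4, 0, 0, 0, 0, 0, 2.1, 0, 0, 0, 0, 0, 2.8, 0, 0, 0, 0, 0, 3.3, 0, 0, 0, 0, 0, 3.8, 0, 0, 0, 0, 0, 3.8, 0, 0, 0]}}

```text
time_s: 11.78
eef_pos: [0.365, -0.104, 0.3074]
eef_rot: [0.002, -0.015, 1.0, -0.001]
wrist_force: [-0.7, -0.2, -1.5]
opening: 0.452
grasp_force: 60.3
```

Run:
```python
from h import *
c=shot('wrist','w4');s=shot('scene','s4')
cv2.imwrite('pics/w4c.png',np.hstack([cv2.resize(c['pixels'][:,:,::-1],(480,360)),cv2.resize(s['pixels'][60:330,190:430,::-1],(320,360))]))
```

```text
(no output)
```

View pics/w4c.png

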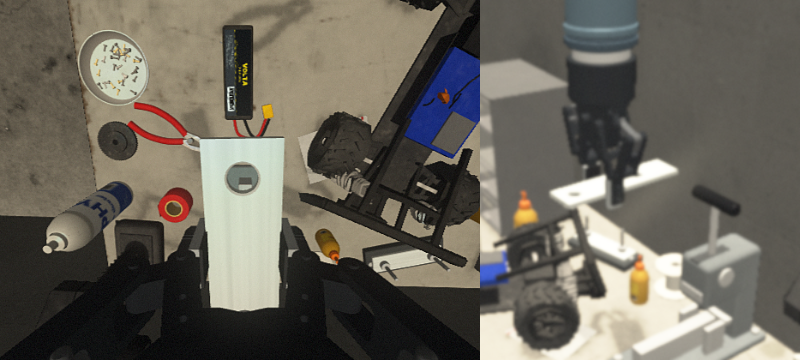

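Emit:
{"api": "move_arm", "payload": {"plan": [0.2, 0.4, 0, 0, 0, -0.1, 0.6, 1, 0, 0, 0, -0.25, 1.0, 1.7, 0, 0, 0, -0.4, 1.5, 2.5, 0, 0, 0, -0.55, 2.0, 3.3, 0, 0, 0, -0.7, 2.5, 4.1, 0, 0, 0, -0.85, 3.0, 4.9, 0, 0, 0, -1.0, 3.5, 5.6, 0, 0, 0, -1.13, 3.9, 6.2, 0, 0, 0, -1.25, 4.13, 6.5, 0, 0, 0, -1.356]}}

```text
time_s: 13.12
eef_pos: [0.5705, 0.2231, 0.303]
eef_rot: [-0.001, 0.616, 0.788, -0.001]
wrist_force: [-0.1, -0.1, -1.5]
opening: 0.45
grasp_force: 60.4
```

Emit:
{"api": "move_arm", "payload": {"plan": [0, 0, 0, 0, 0, 0, 0, 0, -0.4, 0, 0, 0, 0, 0, -0.9, 0, 0, 0, 0, 0, -1.2, 0, 0, 0, 0, 0, -1.2, 0, 0, 0]}}

```text
time_s: 13.75
eef_pos: [0.5695, 0.2209, 0.2436]
eef_rot: [-0.001, 0.615, 0.788, -0.001]
wrist_force: [-0.7, -0.3, -1.7]
opening: 0.449
grasp_force: 60.4
```

Run:
```python
from h import *
np.set_printoptions(precision=4,suppress=True)
w=load('w4');print('hole near w4',onz(w,242*7/6,177*7/6,.330))
c=shot('wrist','w5');s=shot('scene','s5');o=ctrl.get_obs();print(o['eef_pos'],o['eef_rot'])
cv2.imwrite('pics/w5c.png',np.hstack([cv2.resize(c['pixels'][:,:,::-1],(480,360)),cv2.resize(s['pixels'][80:320,170:383,::-1],(320,360))]))
```

```text
hole near w4 [ 0.323  -0.1067  0.33  ]
[0.571  0.2214 0.2462] [0.0002 0.6154 0.7882 0.0002]
```

View pics/w5c.png

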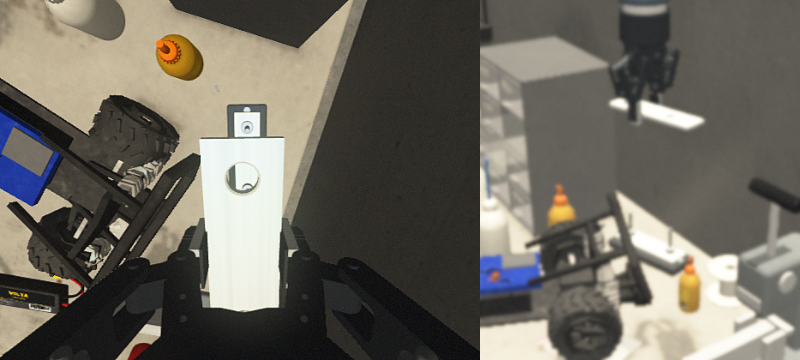

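Run:
```python
from h import *
np.set_printoptions(precision=4,suppress=True)
c=load('w5')
print('L shoulder',onz(c,247*7/6,127.5*7/6,.034),' R part',onz(c,249*7/6,187*7/6,.034))
print('near hole',onz(c,242*7/6,177.5*7/6,.2462+.020+.003))
for p in((.560,.260,.034),(.560,.260,.07),(.583,.173,.034),(.583,.173,.07)):print('exp',np.array(proj(c,p)))
a=cv2.resize(c['pixels'][110:240,220:350,::-1],(600,600),interpolation=cv2.INTER_CUBIC);cv2.imwrite('pics/w5z.png',a)
```

```text
L shoulder [0.5627 0.2608 0.034 ]  R part [0.5867 0.1788 0.034 ]
near hole [0.558  0.2603 0.2692]
exp [285.7138 148.8664]
exp [285.7785 152.4856]
exp [286.5275 221.7079]
exp [286.6691 232.3836]
```

View pics/w5z.png

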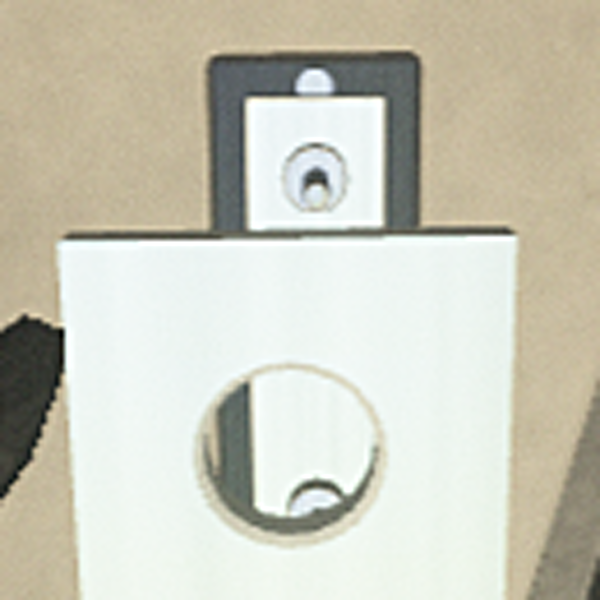

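The zoom shows the left shoulder centred at full-image (288,148), its stud tip at (288,152), and the near hole at (282,208). The jig edges are parallel to the strap. Computing the correction.

Run:
```python
from h import *
np.set_printoptions(precision=4,suppress=True)
c=load('w5')
L1=onz(c,288.1,148.2,.034);L2=onz(c,288.1,152.1,.07);H=onz(c,282.3,208.2,.2692)
a=R.from_quat([.6154,.7882,.0002,.0002]).as_matrix();xs=-a[:,0]
print(L1,L2,'hole',H,'strap x',xs,np.degrees(np.arctan2(xs[1],xs[0])),'rel along,lat',(H-[.571,.2214,.2692])@xs,(H-[.571,.2214,.2692])@a[:,1])
# jig left-end edges
p=[onz(c,220+X/4.615-.4,110+Y/4.615-.4,.024) for X,Y in((211,65),(216,225),(420,65),(418,225))]
print(p,[np.degrees(np.arctan2(*(p[k+1]-p[k])[[1,0]])) for k in(0,2)])
```

```text
[0.5625 0.2614 0.034 ] [0.5623 0.261  0.07  ] hole [0.5581 0.2599 0.2692] strap x [ 0.2425 -0.9701  0.0001] -75.96303835606574 rel along,lat -0.040442977758753426 -0.003160402756397269
[array([0.5301, 0.2813, 0.024 ]), array([0.5404, 0.2424, 0.024 ]), array([0.5814, 0.2941, 0.024 ]), array([0.5917, 0.2552, 0.024 ])] [np.float64(-75.16139699079004), np.float64(-75.1421759697275)]
```

Emit:
{"api": "move_arm", "payload": {"plan": [0.04, 0.01, -0.4, 0, 0, 0.005, 0.08, 0.02, -0.9, 0, 0, 0.01, 0.08, 0.02, -1.4, 0, 0, 0.01, 0.08, 0.02, -1.9, 0, 0, 0.01, 0.08, 0.02, -2.3, 0, 0, 0.01, 0.08, 0.02, -2.3, 0, 0, 0.01]}}

```text
time_s: 14.6
eef_pos: [0.5734, 0.2224, 0.1285]
eef_rot: [-0.001, 0.611, 0.791, -0.001]
wrist_force: [0.1, -0.5, -1.8]
opening: 0.456
grasp_force: 60.4
```

Run:
```python
from h import *
np.set_printoptions(precision=4,suppress=True)
c=load('top0');w5=load('w5')
print('bar tip',tri(c,(190+150/2.9,140+232/2.9),w5,(228.7,184)),tri(load('scene0'),(190+222/3.3,190+68/3.3),w5,(228.7,184)))
w=shot('wrist','w6');s=shot('scene','s6');o=ctrl.get_obs();print(o['eef_pos'],o['eef_rot'],o['wrist_force'])
z=o['eef_pos'][2]+.023
# hole: contour in strap top
g=cv2.cvtColor(w['pixels'],cv2.COLOR_RGB2GRAY)
for nm,p in(('hole',(H:=None)),):pass
Lp=np.array(proj(w,(.5624,.261,.034)));print('expected L shoulder px',Lp,'tip',np.array(proj(w,(.5624,.261,.07))))
print('expected near hole px',np.array(proj(w,(.5623,.261,z))))
roi=cv2.GaussianBlur(g,(3,3),0)[170:245,240:330]
print(w['pixels'][208,240:325,:].sum(1)//3)
print(w['pixels'][150:250,284,:].sum(1)//3)
```

```text
bar tip (array([0.5123, 0.2224, 0.1065]), np.float64(0.0019556915697910983)) (array([0.5133, 0.2289, 0.1279]), np.float64(0.0060993266156979566))
[0.5752 0.2228 0.1312] [0.0002 0.6114 0.7913 0.0003] [ 0.4171  0.1644 -0.7228]
expected L shoulder px [284.5144 164.2796] tip [284.4058 172.4466]
expected near hole px [283.6804 209.2747]
[233 234 233 231 234 233 235 236 236 235 235 235 234 234 236 230 232 234
 231 232 232 222 189 166 106 162 239 239 234 235 235 229 231 232 233 233
 233 232 230 230 231 230 231 232 231 233 236 234 232 230 230 230 231 234
 235 232 234 233 236 240 174 150 186 201 230 234 231 231 234 232 234 233
 232 234 232 228 231 232 231 232 231 231 229 232 229]
[234 240 238  83 134 209 215 214 221 166  90 110 248 237 232 233 232 230
 231 231 232 233 232 233 233 233 232 232 232 234 232 231 231 234 232 232
 231 238 217 179 225 236 232 232 231 231 233 232 231 232 230 230 231 232
 231 230 231 230 231 232 229 232 229 231 227 230 231 231 232 233 237 235
 111  98  96 129 188 189 205 235 231 231 231 231 232 232 230 231 232 231
 231 231 231 232 232 230 232 230 231 230]
```

Run:
```python
from h import *
w=load('w6')
g=w['pixels'].sum(2)//3
for v in range(152,163,2): print(v,g[v,262:310])
for v in range(198,224,5): print(v,np.nonzero(g[v,255:312]<215)[0]+255)
print(g[224:232,262:304:2])
```

```text
152 [ 78 168 225 239 240 237 235 235 235 231 233 232 234 233 235 233 234 234
 238 242 247 252 238 247 253 252 246 239 236 234 236 233 235 237 233 233
 236 234 232 233 234 236 240 228 146  81  89  91]
154 [ 74 166 222 239 240 238 235 235 233 232 232 234 234 233 234 238 243 180
  96  69  65  90 134 115  84  60  68  76 154 230 242 237 237 236 234 234
 237 234 228 231 236 237 239 228 144  81  85  93]
156 [ 75 162 218 239 240 238 236 235 235 232 233 233 237 241 242 187 106 167
 206 219 223 222 215 219 215 212 212 214 174  95 157 237 242 238 234 234
 237 233 231 231 235 237 239 230 143  84  88  88]
158 [ 80 159 222 247 246 242 243 244 240 241 240 241 245 219 134 175 218 223
 227 230 229 226 221 219 219 223 225 229 240 228 171 113 231 253 249 250
 252 247 246 249 251 252 253 236 144  81  91  89]
160 [89 84 94 91 93 94 90 89 87 91 92 86 93 83 81 88 84 88 85 83 84 88 90 87
 78 81 81 76 83 83 78 73 78 82 79 77 78 82 75 76 82 75 75 73 80 80 76 79]
162 [247 247 247 249 247 247 246 246 245 246 245 248 250 249 250 248 250 250
 246 248 245 244 248 242 244 242 244 244 242 247 247 245 248 246 245 246
[... 400 characters left out ...]
9 236 191 186 192 132  95  93  98  96  96  87 181 191 191 233
  235 231 233]
 [229 230 230 233 231 181 186 189 167 124 114 129 140 184 193 189 208 237
  234 232 233]
 [228 229 228 232 234 231 183 190 195 196 193 188 191 190 188 207 237 235
  233 233 229]
 [230 229 230 231 233 233 233 200 186 190 190 189 185 183 214 237 236 234
  232 232 232]
 [229 230 229 230 232 231 236 238 229 205 197 205 214 234 236 236 235 234
  234 232 231]
 [230 230 228 232 231 232 233 235 234 239 237 235 236 236 234 234 235 232
  233 233 231]
 [228 229 228 229 232 233 232 235 235 236 235 231 233 232 233 232 233 235
  234 233 231]
 [228 231 228 230 232 230 232 232 233 234 233 231 231 231 230 234 235 231
  233 230 231]]
```

Emit:
{"api": "move_arm", "payload": {"plan": [0.01, 0, -0.3, 0, 0, 0, 0.01, 0, -0.6, 0, 0, 0, 0.01, 0, -0.9, 0, 0, 0, 0.01, 0, -1.15, 0, 0, 0, 0.01, 0, -1.3, 0, 0, 0, 0.01, 0, -1.35, 0, 0, 0, 0.01, 0, -1.35, 0, 0, 0, 0.01, 0, -1.35, 0, 0, 0, 0.01, 0, -1.35, 0, 0, 0, 0.01, 0, -1.35, 0, 0, 0]}}

```text
time_s: 15.95
eef_pos: [0.5755, 0.2227, 0.0636]
eef_rot: [0.0, 0.611, 0.791, 0.0]
wrist_force: [0.4, -0.1, -0.6]
opening: 0.451
grasp_force: 60.4
```

Run:
```python
from h import *
np.set_printoptions(precision=4,suppress=True)
w=shot('wrist','w7');s=shot('scene','s7');t=shot('top','t7');o=ctrl.get_obs();print(o['eef_pos'],o['eef_rot'],o['wrist_force'],o['time_s'])
g=w['pixels'].sum(2)//3
for v in range(185,235,4): print(v,g[v,258:308:2])
for p in((.5624,.261,.07),(.5624,.261,.034),(.5624,.261,.086)):print(np.array(proj(w,p)))
# strap right-lower corner of near-right end in scene
S=s['pixels'].sum(2)//3
tip=o['eef_pos'];xs=np.array([.25,-.968,0])
yl=np.array([-.968,-.25,0])
for dx,zz in ((.1,.08),(.1,.086)):
  e=np.array([tip[0],tip[1],0])+xs*dx+yl*.02;e[2]=zz;print('strap R end front corner',np.array(proj(s,e)))
u,v=map(int,proj(s,e));print(u,v);print(S[v-8:v+12,u-14:u+8])
```

```text
[0.5753 0.2227 0.0634] [0.     0.6114 0.7913 0.    ] [-0.0298  0.6827 -1.1559] 16.1
185 [201 201 198 196 201 203 204 200 209 208 210 200 203 199 203 207 203 209
 206 212 206 204 206 204 201]
189 [205 201 197 204 200 203 206 207 216 180 166 167 160 164 162 165 211 213
 209 207 206 205 206 201 206]
193 [205 199 200 200 206 194 138 201  62 154 170 176 165  95 102 189 207 206
 162 166 212 207 203 202 203]
197 [201 201 200 196 143 193 200 206 139 170 178 175 165 159 191 202 204 201
 204 208 167 174 205 205 207]
201 [204 205 200 137 201 203 204 202 204 146 153 157 151 201 203 197 204 203
 209 204 208 175 172 204 204]
205 [205 202 159 149 208 202 202 197 200 196 197 199 205 206 197 198 203 207
 209 202 207 182 161 197 204]
209 [202 206 158  94 190 200 204 197 197 203 203 199 205 211 200 197 199 208
 205 204 210 136 154 200 206]
213 [202 198 170 153  62 191 201 201 199 200 200 200 205 208 202 198 202 203
 203 206 162 117 155 200 202]
217 [199 202 202 153 126  67 128 212 203 201 199 199 204 212 197 195 201 209
 182  72 103 162 193 202 201]
221 [204 203 198 197 183 148 113  71  72  80 116 172 
[... 1693 characters left out ...]
5 233 227 213 185 153 125 104
   94  91  90  90]
 [238 227 194 168 183 218 232 235 235 236 236 236 236 231 221 201 170 132
  108  94  92  90]
 [247 235 202 168 187 221 233 236 236 236 236 236 237 236 234 227 211 177
  140 114  97  93]
 [251 243 215 183 199 227 234 235 235 235 236 237 237 237 236 236 229 215
  186 154 124 104]
 [252 245 228 211 221 235 237 235 237 237 236 236 236 236 237 236 235 231
  220 200 171 136]
 [249 242 233 228 233 237 238 241 244 243 240 238 236 236 236 236 236 235
  233 227 212 183]
 [240 227 222 223 224 228 237 247 251 250 247 243 240 237 236 235 236 237
  236 235 229 219]
 [237 209 193 192 196 210 236 250 253 253 252 250 246 239 235 235 236 236
  237 236 235 233]]
```

```bash
python3 -c "
from bench import ctrl
print(ctrl.hand_in())"
```

```text
the job is handed in; nothing more can be done
None
```

I pressed the handle to its stop and let it spring back upright. The strap is now held level in the gripper, about 1 cm above the jig's stud tips. The near hole measures within about 1 mm of centre over the left stud; the far hole over the right stud is inferred from the strap's angle. The job is handed in.

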